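# Show where the short tube goes

## Robot

A 6-joint arm with a two-finger parallel gripper is mounted at the origin on the work surface. World frame = base frame: x ahead of the robot, y to its left, z up, the work surface at z = 0. Lengths are in m, angles in rad, forces in N, time in s.
With the tool pointing down it reaches from about 0.325 to 0.925 m from the base axis. Payload 3.1 kg.
Tool frame: the origin (TCP) lies between the finger pads, 19 mm behind the fingertips; this is the grasp point; x points along the fingers, y is the direction in which the jaws open and shut, and the axes are right-handed (so a half turn about x gives the same grasp; the last joint's range is limited). The gripper opens to 85 mm and grips with 20 to 120 N. Pads are 22 mm wide; open, the fingers measure 114 mm over their backs; the gripper's body (76 mm by 85 mm) begins 54 mm behind the grasp point. The pads swing forward as they close: fully open they stand 13 mm farther back than shut.
Start: joints at [-1.337, 0.217, 1.613, -0, 1.311, -0.112], TCP at [0.212, -0.588, 0.25] pointing down, gripper open.
Joint ranges: [-2.75, 2.75], [-0.78, 2.1], [0.31, 2.55], [-1.13, 4.27], [0.13, 2.63], [-2.58, 2.58]. Speed limits (rad/s): [2.79, 2.79, 3.14, 3.14, 3.14, 3.14].

## Interface

Orientations are given as a unit quaternion [x, y, z, w].
In Python, from bench import env, imaging gives the robot as it stands.
- The arm moves only by the shell command python3 -m inch 'ROWS' [OPENING]. ROWS is JSON, a list of rows, each a list of 6 numbers: the shift along the tool's x, y, z normalised to -1 to 1, where 1 is 0.1 m, then the turn, a rotation vector about the tool's x, y, z normalised to -1 to 1, where 1 is 60 degrees. A call has 1 to 10 rows; each row is the pose to reach, as a shift and turn from the pose measured when the call began, along the tool's axes at that moment; what a row does not reach only later rows make up. A row lasts 1/8 s, in which the tool goes at most 62.5 mm and 10.7 degrees, less where a joint would pass 70% of its speed; a pose out of reach is approached as far as the arm can. A call with a number of a shift or a turn outside -1 to 1 is refused whole. A call with a gripper value outside its range is refused whole. OPENING is the opening, from 0 (shut) to 1 (fully open), set as the call begins (- or left out, the last holds). The fingers move at their own pace and stop on an object; the grip force is fixed at half the most. Time passes only in rows, so rows that repeat a pose let the fingers close. It gives the time, the measured TCP pose, the force and the opening at its end, in the units of the state.
- env.state(): the state, without advancing time (a new reading comes with each control period).
- imaging.camera(name): name is "side" or "top" or "wrist"; returns the picture (384x512x3 uint8, blue, green, red); there is no depth.
- imaging.calibration(name): a dict with "fovy" (degrees; the focal length in pixels is half the picture's height over the tangent of half this angle, whatever the lens; pixels are square), "cx", "cy" (the principal point, pixels), "world_from_camera" (4x4, takes a point from camera to world coordinates); the wrist camera has in their place "hand_eye" (4x4, takes a point from camera to tool coordinates, whose origin is the TCP and whose axes are the tool frame's). Camera axes: x right, y up, looking along -z (the intrinsics and any distortion apply to the point x, -y, -z); pixel columns grow to the right and rows downward; lengths in m; the calibration is good to about 2 mm. A picture is of the moment at which its call begins: read the wrist's pose just before it. calibration takes no time and is no camera call.
- env.hand_in(): hands the job in, once; it reports no verdict.
The state is a dict: "time_s": time; "q": joint angles; "joint_velocities": joint speeds; "effort": joint torques, N m; "ee_pos": TCP position; "tool_rot": TCP orientation; "force": force on the tool from outside, world axes, zero at the start; "torque": the same for the moment, N m; "opening": finger opening in m.
Only numpy, scipy, OpenCV 4.12 (cv2) and the standard library are available. Lean on these libraries where they do the work, as an engineer would, in place of code of your own. Each camera call takes 0.05 s, during which the arm holds its last target. There are 200 camera calls.

## Task

Show a trainee where the odd tube belongs. First push the storage box's clear sliding cover gently open by its ridge, with the fingers and without pinching it, until all six places are uncovered; then point from just above, without touching, at the cap of the one short tube in the rack and stay there for two seconds; then point in the same way at the middle of the one free place in the box, stay two seconds, and finish still pointing there. Touch no tube or vial, leave everything else where it stands, and do not lower the fingers over any other tube.

Things in the scene. Friction and masses are not known exactly. Their poses are not given: they have to be found in the camera images.
- short_tube: the one short screw-cap tube in the yellow rack: clear, 16 mm dia., white cap 21 mm dia., 70 mm tall (the others are 95 mm). Loose, stands upright in a rack hole; origin at the centre of its underside, z up, so the middle of its cap top is 70 mm above the origin (about 85 mm above the bench, 25 mm lower than the tall tubes' tops)
- rack: yellow block with 2 rows of 4 holes, fixed; 90 mm (its x) by 180 mm (its y) by 55 mm high, holes 42 mm apart both ways, the tubes' undersides 15 mm above the bench. Origin at the centre of its underside. Two holes are empty
- box: blue open-topped storage box, fixed; 136 mm (its x) by 96 mm (its y), rim 50 mm above the bench, six places (3 along x, 2 along y, about 43 mm apart), five of them holding vials, one free. Origin at the centre of its underside. A clear cover slides over it; two thin guide rails along its x sides, tops 50 mm above the bench, reach 70 mm beyond its -y wall
- cover (a joint): the box's clear sliding cover, in m: 0 closed, grows as the cover slides to the box's own -y, stop at 0.115; from about 0.09 all six places are uncovered. It takes about 2 N to slide and stays where it is left. Its plate is 136 x 100 x 4 mm, upper face 56 mm above the bench; closed, it is centred on the box
- ridge (a point): middle of the top edge of the white upright ridge on the cover, 86 mm above the bench; the ridge is 110 mm long (box x), 12 mm thick (box y) and stands 30 mm above the cover's plate; it moves with the cover. Closed, it stands at y = +35 mm in the box's frame; pushed on its +y face it slides the cover open. The point's axes are the box's
- free_place: the one place of the box without a vial; origin at its mouth: centre of the cell at the height of the box's rim, 50 mm above the bench. It has an empty grey seat disc at the bottom
- tall_tube1: tall screw-cap tube 1 in the rack, 16 mm dia. with a 21 mm white cap, 95 mm tall, loose; origin at the centre of its underside; not to be touched
- tall_tube2: tall screw-cap tube 2 in the rack, 16 mm dia. with a 21 mm white cap, 95 mm tall, loose; origin at the centre of its underside; not to be touched
- tall_tube3: tall screw-cap tube 3 in the rack, 16 mm dia. with a 21 mm white cap, 95 mm tall, loose; origin at the centre of its underside; not to be touched
- tall_tube4: tall screw-cap tube 4 in the rack, 16 mm dia. with a 21 mm white cap, 95 mm tall, loose; origin at the centre of its underside; not to be touched
- tall_tube5: tall screw-cap tube 5 in the rack, 16 mm dia. with a 21 mm white cap, 95 mm tall, loose; origin at the centre of its underside; not to be touched
- vial1: vial with white cap standing in a place of the box, 26 mm dia., 38 mm tall, top 43 mm above the bench (7 mm below the rim); fixed; origin at the centre of its underside
- vial2: vial with white cap standing in a place of the box, 26 mm dia., 38 mm tall, top 43 mm above the bench (7 mm below the rim); fixed; origin at the centre of its underside
- vial3: vial with white cap standing in a place of the box, 26 mm dia., 38 mm tall, top 43 mm above the bench (7 mm below the rim); fixed; origin at the centre of its underside
- vial4: vial with white cap standing in a place of the box, 26 mm dia., 38 mm tall, top 43 mm above the bench (7 mm below the rim); fixed; origin at the centre of its underside
- vial5: vial with white cap standing in a place of the box, 26 mm dia., 38 mm tall, top 43 mm above the bench (7 mm below the rim); fixed; origin at the centre of its underside
- amber_bottle: bystander: amber glass bottle, 56 mm dia., 120 mm tall; loose, origin at its underside; leave it alone
- beaker: bystander: glass beaker, 64 mm dia., 85 mm tall; loose, origin at its underside; leave it alone
- jar: bystander: white jar, 44 mm dia., 50 mm tall; loose, origin at its underside; leave it alone
- spatula: bystander: steel lab spatula lying flat, 170 mm long; loose, origin at its underside; leave it alone
- pipette: bystander: hand pipette lying flat, about 260 mm long, 28 mm high; loose, origin at its underside; leave it alone
- dish: bystander: glass dish, 90 mm dia., 14 mm high; loose, origin at its underside; leave it alone
Mind the look-alikes: they are no part of the job. What is shaped like the short_tube but orange is not meant.

How it is judged:
On the way, in this order (a step that is already met when the one before it is completed fails the run):
1. the cover is pushed open until all places are uncovered (0.088 m or more) (value of joint cover above 0.088 m), for 0.2 s.
2. the tool point stays within 16 mm (sideways) of the short tube's axis, 12 to 85 mm above its cap, for 1.5 s (value of joint cover above 0.088 m and horizontal distance between the grasp point and short_tube below 0.016 m and z of the grasp point in the frame of short_tube between 0.082 and 0.155 m), for 1.5 s.
3. the tool point stays within 16 mm (sideways) of the middle of the free place, 12 to 85 mm above its mouth, for 1.5 s (value of joint cover above 0.088 m and horizontal distance between the grasp point and free_place below 0.016 m and z of the grasp point in the frame of free_place between 0.012 and 0.085 m), for 1.5 s.
At the end, for the whole second after the job is handed in: the tool point still hovers within 16 mm sideways of the middle of the free place, 12 to 85 mm above its mouth; the cover is open by 0.088 m or more; every tube is within 10 mm of its start and upright within 0.2 rad; every bystander is within 20 mm of its start (all of step 3 and distance of each of short_tube, tall_tube1, tall_tube2, tall_tube3, tall_tube4, tall_tube5 from where it was at the start of the episode below 0.01 m and angle between each of short_tube, tall_tube1, tall_tube2, tall_tube3, tall_tube4, tall_tube5's own z axis and vertical below 0.2 rad and distance of each of amber_bottle, beaker, jar, spatula, pipette, dish from where it was at the start of the episode below 0.02 m); the robot touches nothing.
It fails at once if a tube or vial is touched (over 0.5 N), or a tube is lifted, tipped or shifted by over 10 mm (contact force between any of the fingers, the arm and short_tube above 0.5 N or contact force between any of the fingers, the arm and tall_tube1 above 0.5 N or contact force between any of the fingers, the arm and tall_tube2 above 0.5 N or contact force between any of the fingers, the arm and tall_tube3 above 0.5 N or contact force between any of the fingers, the arm and tall_tube4 above 0.5 N or contact force between any of the fingers, the arm and tall_tube5 above 0.5 N or contact force between any of the fingers, the arm and vial1 above 0.5 N or contact force between any of the fingers, the arm and vial2 above 0.5 N or contact force between any of the fingers, the arm and vial3 above 0.5 N or contact force between any of the fingers, the arm and vial4 above 0.5 N or contact force between any of the fingers, the arm and vial5 above 0.5 N or distance of any of short_tube, tall_tube1, tall_tube2, tall_tube3, tall_tube4, tall_tube5 from where it was at the start of the episode above 0.01 m).
It fails at once if the tool point comes within 40 mm above the cap of a tall tube, within 14 mm of its axis ((horizontal distance between the grasp point and tall_tube1 below 0.014 m and z of the grasp point in the frame of tall_tube1 below 0.135 m) or (horizontal distance between the grasp point and tall_tube2 below 0.014 m and z of the grasp point in the frame of tall_tube2 below 0.135 m) or (horizontal distance between the grasp point and tall_tube3 below 0.014 m and z of the grasp point in the frame of tall_tube3 below 0.135 m) or (horizontal distance between the grasp point and tall_tube4 below 0.014 m and z of the grasp point in the frame of tall_tube4 below 0.135 m) or (horizontal distance between the grasp point and tall_tube5 below 0.014 m and z of the grasp point in the frame of tall_tube5 below 0.135 m)).
It fails at once if the cover is pinched or forced, or the box is pressed (over 25 N) (contact force between any of the fingers, the arm and box above 25 N).
It fails at once if the rack is touched hard (over 5 N) (contact force between any of the fingers, the arm and rack above 5 N).
It fails at once if a bystander is moved by over 20 mm (distance of any of amber_bottle, beaker, jar, spatula, pipette, dish from where it was at the start of the episode above 0.02 m).
It also fails if it takes over 54 s, if anything falls off the work surface, if the arm or the gripper's body presses on something with over 40 N, if the wrist force passes 120 N, or if a joint passes its speed limit or range.

## Working session

There is one attempt and no reset: what is moved stays moved. The work goes in short steps, Python scripts to look and compute and a shell command to move; the robot and the scene stay as the last step left them, time stands still between calls to the robot, and variables do not carry over. Pictures are saved under pics/ and viewed, about 8 in all and at most 12, crops included, and the job is handed in when it is done.

```bash
ls; mkdir -p pics
python3 - <<'E'
from bench import env, imaging
import cv2, numpy as np
for n in ("top","side"):
    cv2.imwrite(f"pics/{n}0.png", cv2.resize(imaging.camera(n),(800,600),interpolation=cv2.INTER_CUBIC)); c=imaging.calibration(n); print(n,{k:(np.round(v,4).tolist()) if not isinstance(v,str) else v for k,v in c.items()})
print(imaging.calibration("wrist")); print(env.state())
E
```

```text
pics
top {'fovy': 48.2054, 'cx': 252.8483, 'cy': 188.9052, 'world_from_camera': [[0.0112, 0.9854, -0.1701, 0.4414], [-0.9999, 0.0131, 0.0096, 0.105], [0.0117, 0.17, 0.9854, 1.0302], [0.0, 0.0, 0.0, 1.0]]}
side {'fovy': 51.7275, 'cx': 254.4128, 'cy': 190.0852, 'world_from_camera': [[-0.9666, 0.1633, -0.1977, 0.4312], [-0.2564, -0.6113, 0.7487, 0.7294], [0.0014, 0.7744, 0.6327, 0.6167], [0.0, 0.0, 0.0, 1.0]]}
{'fovy': 65.71841558923005, 'cx': 255.45394933879882, 'cy': 191.39262959131017, 'hand_eye': array([[-8.26921747e-04,  3.06884494e-01, -9.51746407e-01,
        -1.25200458e-01],
       [ 9.99999538e-01,  7.20458636e-04, -6.36539079e-04,
         6.71388656e-04],
       [ 4.90349946e-04, -9.51746494e-01, -3.06884948e-01,
        -7.78719107e-02],
       [ 0.00000000e+00,  0.00000000e+00,  0.00000000e+00,
         1.00000000e+00]])}
{'time_s': 0.1, 'q': array([-1.33720557e+00,  2.17704502e-01,  1.61479582e+00,  2.62873319e-06,
        1.31126073e+00, -1.12194792e-01]), 'joint_velocities': array([ 0.000227  , -0.0028156 , -0.00237359, -0.00087448, -0.00187986,
       -0.00127581]), 'effort': array([-1.00307556e-03, -3.98074758e+01, -3.04968882e+01, -2.38568609e-04,
        4.22587400e-03, -1.90913909e-05]), 'ee_pos': array([ 0.21169851, -0.58732039,  0.24877122]), 'tool_rot': array([-0.69651872, -0.12241048,  0.69660993, -0.12087991]), 'force': array([-0.31094419, -0.37698016, -0.46332477]), 'torque': array([-0.01255448,  0.05742262,  0.00447473]), 'opening': 0.08539649750794887}
```

View pics/top0.png

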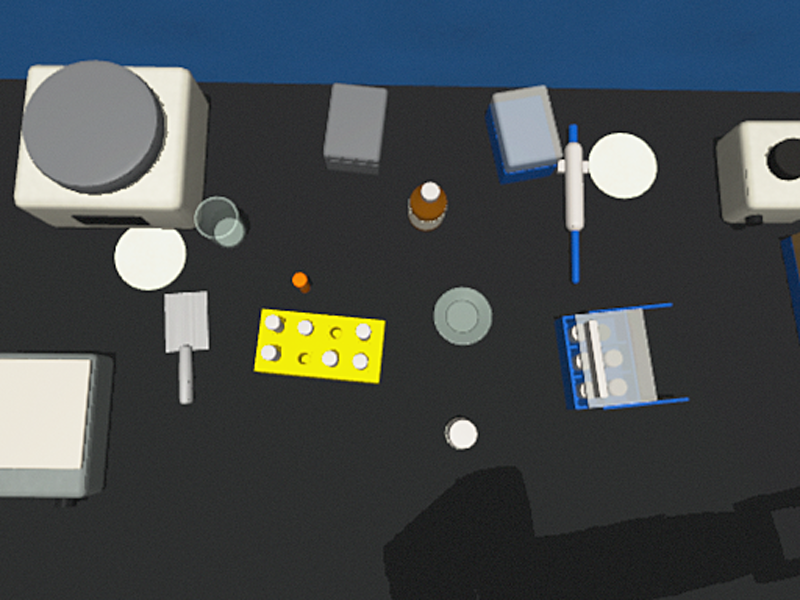

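View pics/side0.png

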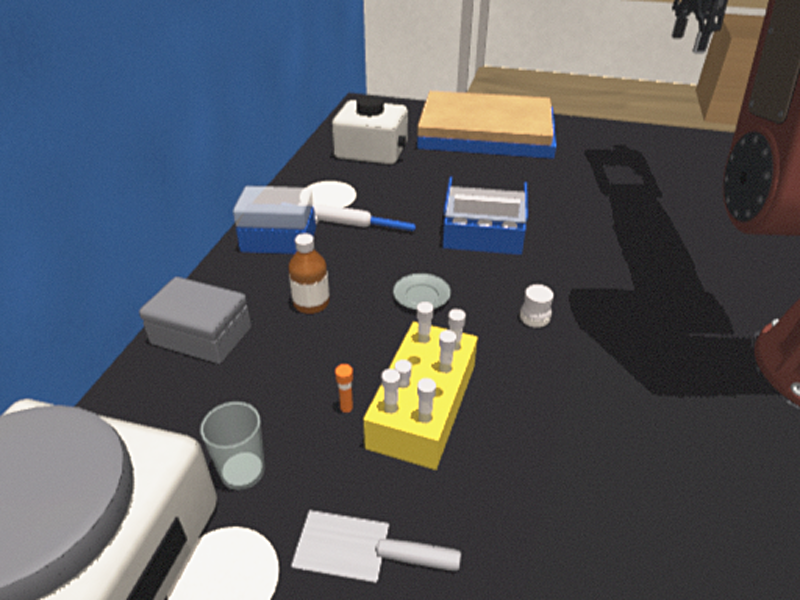

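The orange tube stands alone at top (301,281), so it is a decoy. In the side view, the lower white cap in the rack is at about (403,370), the second tube from the +y end in the far row. That matches top (305,327). The box ridge is at top (596,358) and the cover opens to the right (-y). I'll check this in enlarged crops.

Run:
```python
import cv2, numpy as np
from bench import imaging
t=imaging.camera("top"); s=imaging.camera("side")
a=cv2.resize(t[190:265,350:450],(800,600),interpolation=cv2.INTER_CUBIC)   # x8
cv2.imwrite("pics/box.png",a)
b=cv2.resize(t[190:250,155:255],(800,480),interpolation=cv2.INTER_CUBIC)[:, :]
c=cv2.resize(s[185:300,220:320],(500,575),interpolation=cv2.INTER_CUBIC)
b2=cv2.resize(t[190:250,155:255],(500,300),interpolation=cv2.INTER_CUBIC)
m=np.zeros((600,800,3),np.uint8); m[:300,:500]=b2
c=cv2.resize(s[185:300,230:310],(300,431),interpolation=cv2.INTER_CUBIC); m[:431,500:]=c
cv2.imwrite("pics/rack.png",m)
```

```text
(no output)
```

View pics/box.png

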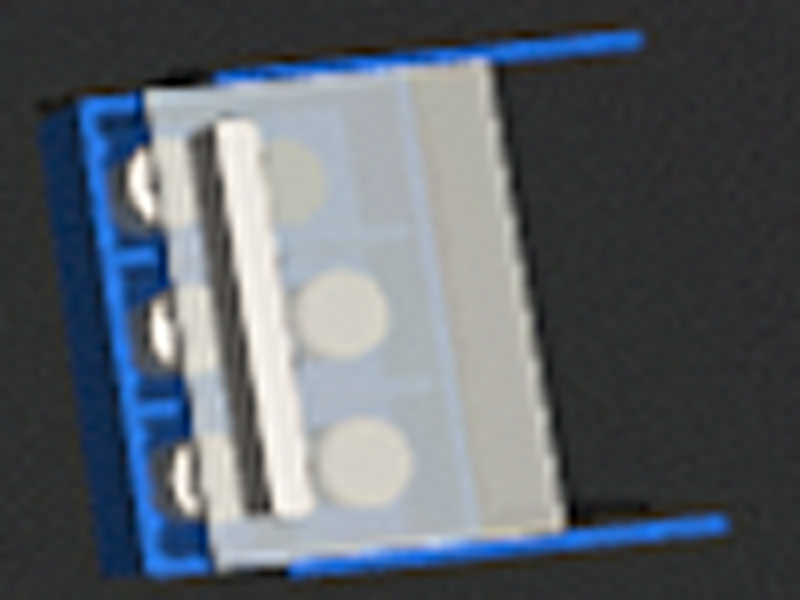

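View pics/rack.png

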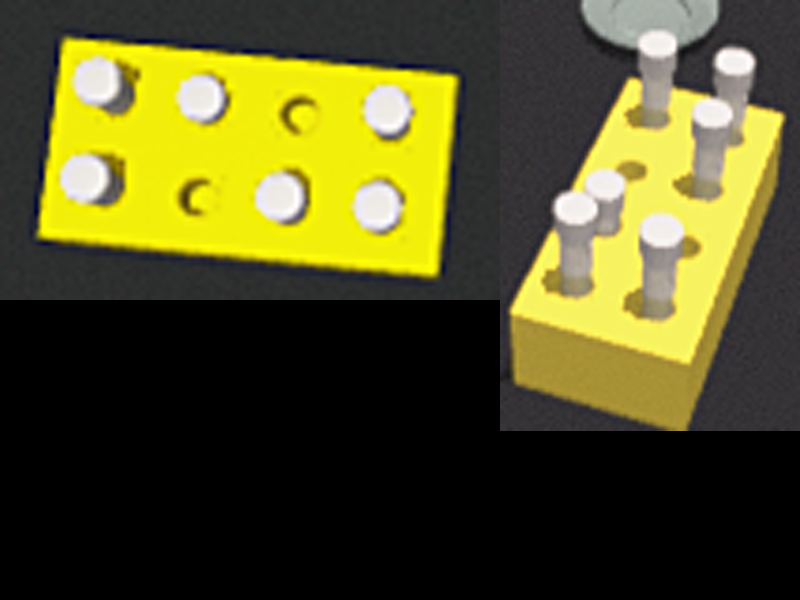

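The crops confirm two things:
- **Short tube:** the cap at crop (202,98), second in the far row, with side view (604,187) clearly lower than its neighbours.
- **Box:** the cover is already a little open. The ridge top runs from (238,122) to (292,515). The top-right cell (292,182) shows only a faint grey disc, so it is probably the free place.

```bash
cat > h.py <<'E'
import numpy as np
from bench import env, imaging
from scipy.spatial.transform import Rotation as R
def w(name,u,v,z,st=None):
    c=imaging.calibration(name); f=192/np.tan(np.radians(c["fovy"])/2)
    if name=="wrist":
        st=st or env.state(); T=np.eye(4); T[:3,:3]=R.from_quat(st["tool_rot"]).as_matrix(); T[:3,3]=st["ee_pos"]; M=T@c["hand_eye"]
    else: M=np.array(c["world_from_camera"])
    d=M[:3,:3]@np.array([(u-c["cx"])/f,-(v-c["cy"])/f,-1]); o=M[:3,3]
    return o+d*(z-o[2])/d[2]
def tool(d):  # world shift -> tool rows units
    return np.round(R.from_quat(env.state()["tool_rot"]).inv().apply(d)/0.1,3)
E
python3 - <<'E'
from h import *
np.set_printoptions(precision=4,suppress=True)
b=lambda x,y:(( x+.5)/8-.5+350,(y+.5)/8-.5+190)
r=lambda x,y:(( x+.5)/5-.5+155,(y+.5)/5-.5+190)
for n,p,z in [("ridge+x",(238,122),.086),("ridge-x",(292,515),.086),("rim +x+y",(80,100),.05),("rim -x+y",(150,575),.05),("rail+x",(640,40),.05),("rail-x",(728,523),.05),("seat",(292,182),.006),("vial",(343,313),.043),("vial",(362,463),.043)]: print(n,w("top",*b(*p),z))
for n,p,z in [("short",(202,98),.085),("t",(99,82),.11),("t",(387,110),.11),("t",(88,178),.11),("t",(281,197),.11),("t",(378,206),.11)]: print(n,w("top",*r(*p),z))
s=env.state(); print(R.from_quat(s["tool_rot"]).as_matrix())
E
```

```text
ridge+x [ 0.5721 -0.1862  0.086 ]
ridge-x [ 0.4641 -0.1967  0.086 ]
rim +x+y [ 0.583  -0.1517  0.05  ]
rim -x+y [ 0.4477 -0.1673  0.05  ]
rail+x [ 0.6027 -0.3154  0.05  ]
rail-x [ 0.4642 -0.3323  0.05  ]
seat [ 0.5652 -0.2264  0.006 ]
vial [ 0.5229 -0.2276  0.043 ]
vial [ 0.4801 -0.2312  0.043 ]
short [0.5572 0.2233 0.085 ]
t [0.5606 0.2648 0.11  ]
t [0.55   0.1404 0.11  ]
t [0.5191 0.2677 0.11  ]
t [0.512 0.185 0.11 ]
t [0.5087 0.1434 0.11  ]
[[-0.0004  0.3389 -0.9408]
 [ 0.0015 -0.9408 -0.3389]
 [-1.     -0.0015 -0.0002]]
```

```bash
python3 -m inch '[[0,-0.35,-0.5,-0.2,0,0],[0,-0.7,-1,-0.35,0,0],[0,-0.7,-1,-0.5,0,0],[0,-0.7,-1,-0.64,0,0],[0,-0.7,-1,-0.64,0,0]]' 0
python3 - <<'E'
from h import *
s=env.state(); print(s["ee_pos"],tool(np.array([.515,-.155,.2])-s["ee_pos"]),R.from_quat(s["tool_rot"]).as_matrix().round(3))
E
```

```text
time_s: 0.82
ee_pos: [0.2822, -0.4874, 0.2491]
tool_rot: [0.618, 0.344, -0.618, 0.343]
force: [0.2, -0.3, -0.4]
opening: 0.0001
[ 0.28222217 -0.4874466   0.24909282] [ 0.496  0.223 -4.052] [[-0.001  0.849 -0.528]
 [ 0.002 -0.528 -0.849]
 [-1.    -0.001 -0.001]]
```

```bash
python3 -m inch '[[0,0.05,-0.5,-0.17,0,0],[0,0.05,-1,-0.34,0,0],[0,0.05,-1,-0.5,0,0],[0,0.05,-1,-0.64,0,0],[0,0.05,-1,-0.64,0,0]]' 0
python3 - <<'E'
from h import *
s=env.state(); print(tool(np.array([.515,-.155,.2])-s["ee_pos"]),R.from_quat(s["tool_rot"]).as_matrix().round(3))
E
```

```text
time_s: 1.45
ee_pos: [0.3392, -0.4052, 0.2491]
tool_rot: [0.472, 0.527, -0.471, 0.526]
force: [0.1, -0.2, 0.1]
opening: 0.0001
[ 0.495  2.023 -2.292] [[-0.001  0.994  0.11 ]
 [ 0.002  0.11  -0.994]
 [-1.    -0.    -0.002]]
```

```bash
python3 -m inch '[[0,0.5,-0.5,0,0,0],[0,0.95,-1,0,0,0],[0,0.95,-1,0,0,0]]'; python3 -m inch '[[0,0.5,-0.5,0,0,0],[0.1,1,-1,0,0,0],[0.1,1,-1,0,0,0]]'; python3 -m inch '[[0,0.07,-0.3,0,0,0],[0,0.07,-0.3,0,0,0],[0,0.07,-0.3,0,0,0]]'
python3 - <<'E'
from h import *
import cv2
s=env.state(); print(s["ee_pos"],s["force"],tool(np.array([.515,-.155,.092])-s["ee_pos"]))
cv2.imwrite("pics/w1.png",cv2.resize(imaging.camera("wrist"),(800,600),interpolation=cv2.INTER_CUBIC))
E
```

```text
time_s: 1.82
ee_pos: [0.4239, -0.293, 0.2492]
tool_rot: [0.472, 0.528, -0.471, 0.526]
force: [-0.5, -0.6, -0.3]
opening: 0.0002
time_s: 2.2
ee_pos: [0.5133, -0.181, 0.2389]
tool_rot: [0.472, 0.528, -0.471, 0.526]
force: [0.8, -0.1, 0.1]
opening: 0.0001
time_s: 2.58
ee_pos: [0.5166, -0.1518, 0.2391]
tool_rot: [0.473, 0.527, -0.472, 0.525]
force: [-0.2, 0.8, 0.1]
opening: -0.0003
[ 0.51660565 -0.15183503  0.23907147] [-0.21596632  0.81255234  0.08168916] [ 1.471 -0.018  0.033]
```

View pics/w1.png

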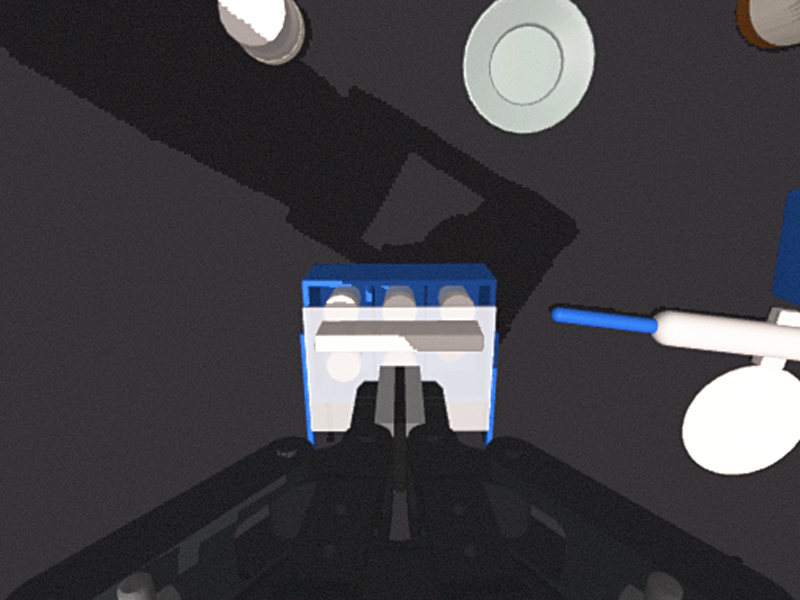

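The cover and box are aligned with the tool. The top face of the ridge is centred at about (400,343), with its ends at (316,343) and (484,343). I'll cross-check its position before descending.

```bash
python3 - <<'E'
from h import *
k=1/1.5625
st=env.state()
xh=R.from_quat(st["tool_rot"]).as_matrix()
for n,u,v,z in [("ridge top mid",400,343,.086),("ridge +y top edge",400,336,.086),("rim+y mid",400,281,.05)]:
    p=w("wrist",(u+.5)*k-.5,(v+.5)*k-.5,z,st); print(n,p.round(4),"rel tcp tool",((p-st["ee_pos"])@xh).round(4))
E
python3 -m inch '[[0.5,0,0.03,0,0,0],[1,0,0.03,0,0,0],[1,0,0.03,0,0,0],[1,0,0.03,0,0,0]]'
```

```text
ridge top mid [ 0.5207 -0.1933  0.086 ] rel tcp tool [ 0.153  -0.0002  0.042 ]
ridge +y top edge [ 0.5202 -0.1885  0.086 ] rel tcp tool [ 0.1531 -0.0002  0.0371]
rim+y mid [ 0.5173 -0.1618  0.05  ] rel tcp tool [ 0.1891 -0.0002  0.0103]
time_s: 3.12
ee_pos: [0.5178, -0.156, 0.1408]
tool_rot: [0.473, 0.526, -0.472, 0.526]
force: [1.3, -0.0, 0.2]
opening: 0.0
```

```bash
python3 -m inch '[[0.25,0,0,0,0,0],[0.48,0,0,0,0,0],[0.48,0,0,0,0,0],[0.48,0,0.05,0,0,0],[0.48,0,0.1,0,0,0],[0.48,0,0.15,0,0,0],[0.48,0,0.19,0,0,0],[0.48,0,0.23,0,0,0],[0.48,0,0.27,0,0,0],[0.48,0,0.31,0,0,0]]'; python3 -m inch '[[0,0,0.03,0,0,0],[0,0,0.06,0,0,0],[0,0,0.09,0,0,0],[0,0,0.12,0,0,0],[0,0,0.15,0,0,0],[0,0,0.18,0,0,0],[0,0,0.21,0,0,0],[0,0,0.24,0,0,0],[0,0,0.27,0,0,0],[0,0,0.3,0,0,0]]'
```

```text
time_s: 4.38
ee_pos: [0.5212, -0.1868, 0.0928]
tool_rot: [0.473, 0.526, -0.472, 0.526]
force: [0.9, 2.5, 0.9]
opening: -0.0004
time_s: 5.62
ee_pos: [0.5244, -0.2168, 0.0927]
tool_rot: [0.473, 0.526, -0.472, 0.526]
force: [1.1, 1.5, 0.7]
opening: 0.0001
```

```bash
python3 -m inch '[[0,0,0.03,0,0,0],[0,0,0.06,0,0,0],[0,0,0.1,0,0,0],[0,0,0.14,0,0,0],[0,0,0.18,0,0,0],[0,0,0.22,0,0,0],[0,0,0.26,0,0,0],[0,0,0.3,0,0,0],[0,0,0.34,0,0,0],[0,0,0.38,0,0,0]]'; python3 -m inch '[[0,0,0.03,0,0,0],[0,0,0.05,0,0,0],[0,0,0.05,0,0,0]]'; python3 -m inch '[[0,0,-0.1,0,0,0],[-0.3,0,-0.2,0,0,0],[-0.8,0,-0.2,0,0,0],[-1,0,-0.2,0,0,0],[-1,0,-0.2,0,0,0]]'
python3 - <<'E'
from h import *
import cv2
cv2.imwrite("pics/box2.png",cv2.resize(imaging.camera("top")[190:265,350:450],(800,600),interpolation=cv2.INTER_CUBIC))
s=env.state();print(s["ee_pos"],tool(np.array([.5572,.2233,.21])-s["ee_pos"]))
E
```

```text
time_s: 6.88
ee_pos: [0.5285, -0.2549, 0.0926]
tool_rot: [0.473, 0.526, -0.472, 0.526]
force: [0.6, 2.0, 1.7]
opening: 0.0
time_s: 7.25
ee_pos: [0.5287, -0.2603, 0.0925]
tool_rot: [0.473, 0.526, -0.472, 0.526]
force: [-0.0, -0.3, 0.0]
opening: -0.0002
time_s: 7.88
ee_pos: [0.5275, -0.2409, 0.1944]
tool_rot: [0.473, 0.525, -0.472, 0.527]
force: [-0.7, 0.7, -0.5]
opening: 0.0
[ 0.52636138 -0.24029379  0.19229345] [-0.175  0.8   -4.577]
```

View pics/box2.png

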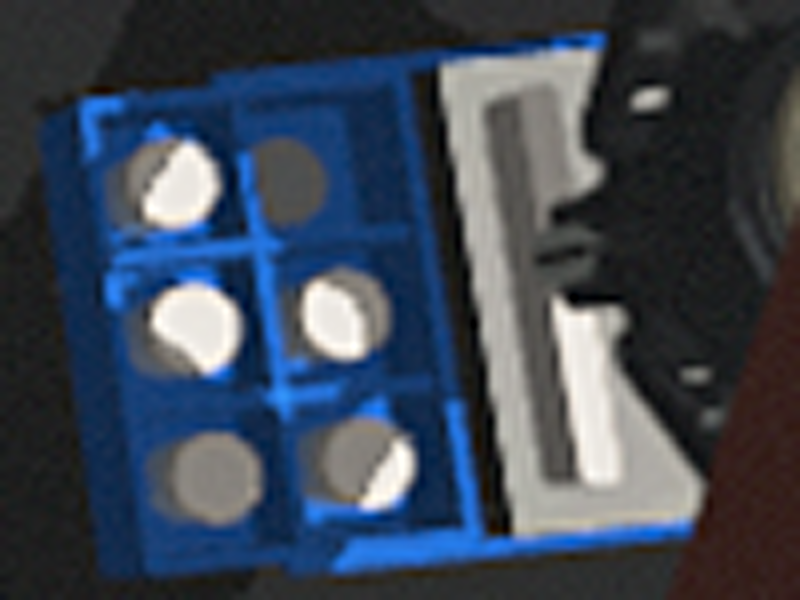

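The cover is fully clear of all six places. Its edge at (442–515) lies beyond the box's -y wall, so it is open by about 0.10 m. The only empty place is the cell at (290,180), which holds the grey seat disc, at about (0.566,-0.224). Next I go to the short tube, staying high.

```bash
python3 -m inch '[[-0.4,0.1,-0.4,0,0,0],[-0.4,0.2,-0.9,0,0,0],[-0.4,0.2,-1,0,0,0],[-0.4,0.2,-1,0,0,0]]'; python3 -m inch '[[0,0.1,-0.5,0,0,0],[0,0.2,-1,0,0,0],[0,0.2,-1,0,0,0]]';python3 -m inch '[[0,0.1,-0.5,0,0,0],[0,0.2,-1,0,0,0],[0,0.2,-1,0,0,0]]';python3 -m inch '[[0,0.1,-0.4,0,0,0],[0,0.2,-0.7,0,0,0],[0,0.2,-1,0,0,0],[0,0.2,-1,0,0,0]]'
python3 - <<'E'
from h import *
import cv2
s=env.state();print(s["ee_pos"],tool(np.array([.5572,.2233,.145])-s["ee_pos"]))
cv2.imwrite("pics/w2.png",cv2.resize(imaging.camera("wrist"),(800,600),interpolation=cv2.INTER_CUBIC))
E
```

```text
time_s: 8.43
ee_pos: [0.5342, -0.138, 0.2299]
tool_rot: [0.472, 0.528, -0.473, 0.525]
force: [0.2, -0.7, -0.2]
opening: -0.0
time_s: 8.8
ee_pos: [0.5428, -0.0351, 0.2284]
tool_rot: [0.471, 0.529, -0.473, 0.525]
force: [0.2, -1.1, 0.1]
opening: -0.0004
time_s: 9.18
ee_pos: [0.5517, 0.0672, 0.2276]
tool_rot: [0.47, 0.53, -0.472, 0.525]
force: [-1.1, 0.0, -0.4]
opening: 0.0
time_s: 9.68
ee_pos: [0.5605, 0.1677, 0.2268]
tool_rot: [0.469, 0.53, -0.473, 0.525]
force: [-1.0, -0.7, -0.1]
opening: -0.0001
[0.5604814  0.16773982 0.22677949] [ 0.818  0.037 -0.555]
```

View pics/w2.png

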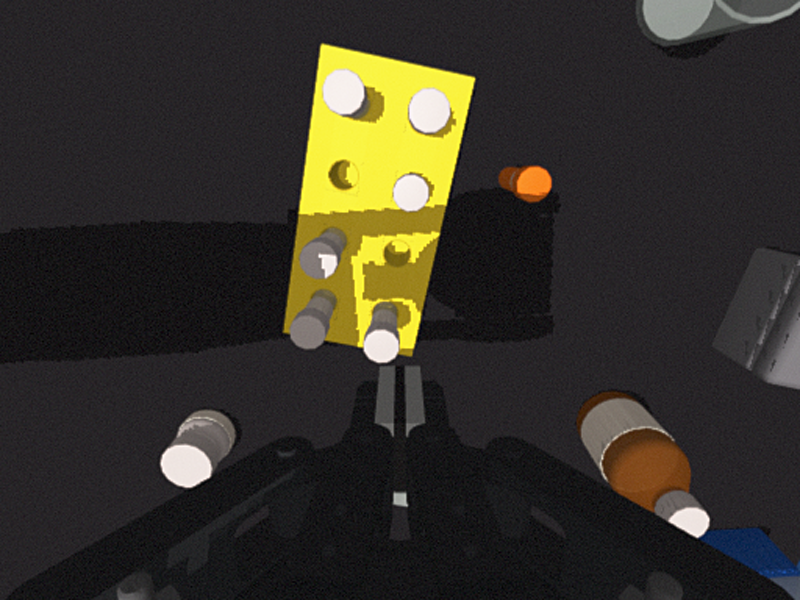

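The short tube's cap is at (412,191), the smallest in the right-hand row. The orange decoy is separate, at (532,184).

```bash
python3 - <<'E'
from h import *
k=1/1.5625; st=env.state()
p=w("wrist",412.5*k-.5,191.5*k-.5,.085,st); print(p,tool(p+[0,0,.06]-st["ee_pos"]))
E
python3 -m inch '[[0,0.04,-0.3,0,0,0],[0,0.04,-0.55,0,0,0],[0,0.04,-0.55,0,0,0]]'; python3 -c "
from h import *
s=env.state();print(s['ee_pos'],tool(np.array([.5572,.2233,.145])-s['ee_pos']))"
```

```text
[0.55958139 0.22269549 0.085     ] [ 0.819  0.06  -0.555]
time_s: 10.1
ee_pos: [0.5587, 0.2208, 0.2265]
tool_rot: [0.469, 0.529, -0.474, 0.525]
force: [0.6, -0.5, -0.5]
opening: 0.0002
[0.55874346 0.22076697 0.22649171] [ 0.815 -0.005 -0.027]
```

```bash
python3 -m inch '[[0.3,0,-0.01,0,0,0],[0.6,0,-0.02,0,0,0],[0.8,0,-0.02,0,0,0],[0.8,0,-0.02,0,0,0],[0.8,0,-0.02,0,0,0],[0.8,0,-0.02,0,0,0],[0.8,0,-0.02,0,0,0],[0.8,0,-0.02,0,0,0],[0.8,0,-0.02,0,0,0],[0.8,0,-0.02,0,0,0]]'; python3 -m inch '[[0,0,0,0,0,0],[0,0,0,0,0,0],[0,0,0,0,0,0],[0,0,0,0,0,0],[0,0,0,0,0,0],[0,0,0,0,0,0],[0,0,0,0,0,0],[0,0,0,0,0,0],[0,0,0,0,0,0],[0,0,0,0,0,0]]'; python3 -m inch '[[0,0,0,0,0,0],[0,0,0,0,0,0],[0,0,0,0,0,0],[0,0,0,0,0,0],[0,0,0,0,0,0],[0,0,0,0,0,0]]'; python3 -m inch '[[-0.4,0,0,0,0,0],[-0.85,0,0,0,0,0],[-0.85,0,0,0,0,0]]'; python3 -c "
from h import *
s=env.state();print(s['ee_pos'],tool(np.array([.566,-.224,.2])-s['ee_pos']))"
```

```text
time_s: 11.35
ee_pos: [0.5577, 0.2227, 0.1465]
tool_rot: [0.469, 0.529, -0.474, 0.525]
force: [0.0, 0.1, -0.7]
opening: 0.0
time_s: 12.6
ee_pos: [0.5578, 0.2227, 0.1465]
tool_rot: [0.469, 0.529, -0.474, 0.525]
force: [0.0, -0.6, -0.4]
opening: 0.0002
time_s: 13.35
ee_pos: [0.5577, 0.2227, 0.1465]
tool_rot: [0.469, 0.529, -0.474, 0.525]
force: [-0.3, -0.6, -0.5]
opening: 0.0
time_s: 13.72
ee_pos: [0.5617, 0.2237, 0.2371]
tool_rot: [0.472, 0.527, -0.47, 0.527]
force: [-0.2, 0.9, 0.5]
opening: 0.0004
[0.5617107  0.22373305 0.23711449] [ 0.366 -0.462  4.454]
```

```bash
python3 -m inch '[[0,-0.05,0.4,0,0,0],[0,-0.1,0.9,0,0,0],[0,-0.1,1,0,0,0],[0,-0.1,1,0,0,0]]'; python3 -m inch '[[0,-0.05,0.5,0,0,0],[0,-0.1,1,0,0,0],[0,-0.1,1,0,0,0]]';python3 -m inch '[[0,-0.05,0.5,0,0,0],[0,-0.1,1,0,0,0],[0,-0.1,1,0,0,0]]';python3 -m inch '[[0,-0.05,0.4,0,0,0],[0,-0.1,0.7,0,0,0],[0,-0.1,1,0,0,0],[0,-0.1,1,0,0,0]]'; python3 -c "
from h import *
import cv2
s=env.state();print(s['ee_pos'],tool(np.array([.566,-.224,.105])-s['ee_pos']))
cv2.imwrite('pics/w3.png',cv2.resize(imaging.camera('wrist'),(800,600),interpolation=cv2.INTER_CUBIC))"
```

```text
time_s: 14.22
ee_pos: [0.5627, 0.1229, 0.2361]
tool_rot: [0.472, 0.527, -0.471, 0.527]
force: [-0.1, -0.1, 0.4]
opening: 0.0
time_s: 14.6
ee_pos: [0.5639, 0.0211, 0.2355]
tool_rot: [0.473, 0.527, -0.472, 0.526]
force: [0.0, 0.8, -0.1]
opening: -0.0003
time_s: 14.98
ee_pos: [0.5652, -0.0802, 0.2351]
tool_rot: [0.473, 0.526, -0.472, 0.525]
force: [-0.1, 0.6, -0.2]
opening: -0.0001
time_s: 15.48
ee_pos: [0.5666, -0.1799, 0.2346]
tool_rot: [0.474, 0.527, -0.472, 0.525]
force: [0.4, 1.2, 0.0]
opening: 0.0002
[ 0.56659244 -0.17986517  0.23456151] [ 1.294 -0.052  0.442]
```

View pics/w3.png

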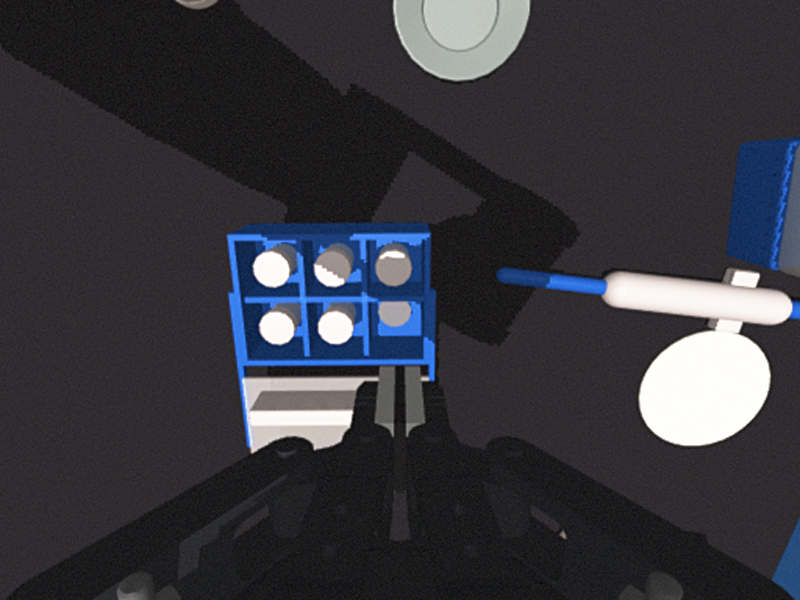

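The free place (empty grey disc) has its cell mouth centred at about (399,330). The other five cells hold vials, and the cover is well clear.

```bash
python3 - <<'E'
from h import *
k=1/1.5625; st=env.state()
p=w("wrist",399.5*k-.5,330.5*k-.5,.05,st); print(p,tool(p+[0,0,.055]-st["ee_pos"]))
for v in (299,361,377): print(v,w("wrist",256,v*k,.05 if v<370 else .056,st).round(4))
E
python3 -m inch '[[0.2,-0.02,0.25,0,0,0],[0.5,-0.03,0.43,0,0,0],[0.8,-0.03,0.43,0,0,0],[1,-0.03,0.43,0,0,0],[1,-0.03,0.43,0,0,0]]'; python3 -c "
from h import *
s=env.state();print(s['ee_pos'],tool(np.array([.566,-.224,.105])-s['ee_pos']))"
```

```text
[ 0.57009375 -0.22330715  0.05      ] [ 1.293 -0.009  0.451]
299 [ 0.5686 -0.2003  0.05  ]
361 [ 0.5736 -0.2476  0.05  ]
377 [ 0.5747 -0.2574  0.056 ]
time_s: 16.15
ee_pos: [0.5661, -0.2202, 0.1313]
tool_rot: [0.473, 0.529, -0.472, 0.523]
force: [-0.2, -0.0, -0.4]
opening: 0.0002
[ 0.56610854 -0.22017157  0.1312707 ] [ 0.262 -0.004  0.04 ]
```

```bash
python3 -m inch '[[0.15,0.01,0.03,0,0,0],[0.28,0.01,0.03,0,0,0],[0.28,0.01,0.03,0,0,0],[0.28,0.01,0.03,0,0,0],[0.28,0.01,0.03,0,0,0],[0.28,0.01,0.03,0,0,0],[0.28,0.01,0.03,0,0,0],[0.28,0.01,0.03,0,0,0],[0.28,0.01,0.03,0,0,0],[0.28,0.01,0.03,0,0,0]]'; python3 -m inch '[[0,0,0,0,0,0],[0,0,0,0,0,0],[0,0,0,0,0,0],[0,0,0,0,0,0],[0,0,0,0,0,0],[0,0,0,0,0,0],[0,0,0,0,0,0],[0,0,0,0,0,0],[0,0,0,0,0,0],[0,0,0,0,0,0]]'; python3 -m inch '[[0,0,0,0,0,0],[0,0,0,0,0,0],[0,0,0,0,0,0],[0,0,0,0,0,0],[0,0,0,0,0,0],[0,0,0,0,0,0]]'; python3 -c "
from h import *
s=env.state();print(s['ee_pos'],s['force']);print(env.hand_in())"
```

```text
time_s: 17.4
ee_pos: [0.5672, -0.2229, 0.1032]
tool_rot: [0.473, 0.529, -0.472, 0.523]
force: [-0.9, 0.1, -0.1]
opening: -0.0
time_s: 18.65
ee_pos: [0.5672, -0.2228, 0.1032]
tool_rot: [0.473, 0.529, -0.472, 0.523]
force: [0.5, -0.3, -0.0]
opening: -0.0001
time_s: 19.4
ee_pos: [0.5672, -0.2229, 0.1032]
tool_rot: [0.473, 0.529, -0.472, 0.523]
force: [0.2, 0.0, 0.4]
opening: -0.0002
[ 0.56721862 -0.22285839  0.10319215] [0.23203531 0.03975807 0.40336459]
the job is handed in; nothing more can be done
None
```

The job is done and handed in at 19.4 s of the 54 s allowed. There was no verdict from the simulator.

- **Cover:** I pushed it open by the ridge with the shut fingers, at about 2 N. The wrist picture puts it at about 0.106 m open, with all six places uncovered.
- **Short tube:** I pointed about 61 mm above its cap for over 2 s. The top and wrist cameras agreed on its position to about 2.5 mm.
- **Free place:** I pointed about 53 mm above its mouth for over 2 s and finished still there. The top-view and wrist estimates of its middle differed by about 4 mm, so the tool ended within about 3 mm of either one.

The force readings showed no contact beyond the ridge push, and at the end they were only noise (under 0.5 N). I took no last picture of the rack or the bystanders after the final move.

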